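Set out the long electrode vial at the torch stand

TASK

Take the long electrode vial out of the storage rack and stand it in the empty hole of the torch stand, lowering it right down to the bottom of the hole before you let go. Leave the two short vials where they are in the rack.

Things in the scene. Friction and masses are not known exactly. Their poses are not given: they have to be found in the camera images.
- long_vial: The longest of three capped vials standing in the rack: a white tube with black cap (top 24 mm), 26 mm in diameter over its whole length, 160 mm tall, about 70 g, so its top is 170 mm above the bench, 75 mm above the short vials. May be gripped anywhere above the rack. Origin: centre of its underside, z along it towards the cap.
- short_vial_1: A short vial in the rack: same tube and cap, 26 mm in diameter, but 85 mm tall (top 95 mm above the bench). Origin: centre of its underside, z up. The rack is a fixed grey metal block, 250 x 64 x 60 mm high, with a row of four round holes 58 mm apart, each 36 mm wide (loose fit) and 50 mm deep, floor 10 mm above the bench. One hole is empty.
- short_vial_2: The other short vial in the rack, the same as short_vial_1 (26 mm in diameter, 85 mm tall, origin at the centre of its underside, z up).
- stand_hole (a point): Centre of the mouth of the torch stand's one hole: round, upright, 36 mm wide, 50 mm deep, flat floor, in a fixed grey metal block 64 x 64 mm and 60 mm high (mouth 60 mm above the bench), apart from the rack. A welding torch lies in a cradle beside the block, its axis 60 mm to the -y side of this frame, its top 68 mm above the bench. z up.
Mind the look-alikes: they are no part of the job. What is shaped like the long_vial but orange is not meant. What is shaped like the short_vial_1 but turquoise is not meant.

How it is judged (in metres and radians):
On the way, in this order (a step that is already met when the one before it is completed fails the run):
1. the long vial is lifted clear out of the rack: its underside more than 65 mm above the bench (height (world z) of long_vial above 0.065 m), for 0.1 s.
2. the long vial, still held by the fingers, is in the stand's hole with its underside less than 15 mm above the hole's floor (horizontal distance between long_vial and stand_hole below 0.015 m and z of long_vial in the frame of stand_hole below -0.035 m and contact force between long_vial and the fingers above 0.5 N), for 0.1 s.
At the end, for the whole second after the job is handed in: The long vial stands at rest in the torch stand's hole: underside within 15 mm of the hole's axis and at least 42 mm below its mouth, leaning less than 0.25 rad. Both short vials are within 25 mm of where they started and lean less than 0.3 rad (horizontal distance between long_vial and stand_hole below 0.015 m and z of long_vial in the frame of stand_hole below -0.042 m and angle between long_vial's own z axis and vertical below 0.25 rad and linear speed of long_vial below 0.02 m/s and distance of each of short_vial_1, short_vial_2 from where it was at the start of the episode below 0.025 m and angle between each of short_vial_1, short_vial_2's own z axis and vertical below 0.3 rad); the robot touches nothing.
It fails at once if a short vial is lifted or moved by more than 30 mm (distance of any of short_vial_1, short_vial_2 from where it was at the start of the episode above 0.03 m).
It also fails if it takes over 42 s, if anything falls off the work surface, if the arm or the gripper's body presses on something with over 40 N, if the wrist force passes 120 N, or if a joint passes its speed limit or range.

ROBOT

A 6-joint arm with a two-finger parallel gripper is mounted at the origin on the work surface. World frame = base frame: x ahead of the robot, y to its left, z up, the work surface at z = 0. Lengths are in m, angles in degrees, forces in N, time in s.
With the tool pointing down it reaches from about 0.35 to 0.875 m from the base axis. Payload 4.2 kg.
Tool frame: the origin (TCP) lies between the finger pads; the fingertips stand 19 mm ahead of it and the grasp point (between the pads) is the TCP; z points along the fingers, y is the line along which they close (so a half turn about z gives the same grasp; the last joint's range is limited). The gripper opens to 87 mm and grips with 3 to 60 N. Pads are 19 mm wide; open, the fingers measure 117 mm over their backs; the gripper's body (75 mm by 190 mm) begins 51 mm behind the grasp point.
Start: joints at [86.035, 22.042, 0.453, 0, -68.411, -14.817], TCP at [0.201, 0.592, 0.242] pointing down, gripper open.
Joint ranges: [-179.83, 179.83], [-69.29, 118.12], [-61.27, 80.66], [-181.25, 117.63], [-171.15, -9.14], [-177.46, 177.46]. Speed limits (degrees/s): [159.86, 159.86, 180, 180, 180, 180].

INTERFACE

Orientations are given as a 3x3 rotation matrix whose columns are the frame's x, y, z axes.
In Python, from station import r gives the robot as it stands.
- The arm moves only by the tool drive_tool, never from a script. Its argument "steps" is one flat list of numbers, 7 for each row, row after row: the turn, a rotation vector about the tool's x, y, z in rad, then the shift along the tool's x, y, z in m, then the opening, from 0 (shut) to 1 (fully open). A call has 1 to 10 rows; each row shifts and turns the commanded pose from where the row before left it, along the tool's axes as they then stand; what a row does not reach is not made up. A row lasts 1/12 s, in which the tool goes at most 41.7 mm and 7.16 degrees, less where a joint would pass 70% of its speed; a pose out of reach is approached as far as the arm can. A call is refused whole if a number of a shift passes 0.0417 or a number of a turn 0.125, either way. A call with a gripper value outside its range is refused whole. The fingers move at their own pace and stop on an object; the grip force is fixed at half the most. Time passes only in rows, so rows that do not move let the fingers close. It gives the time, the measured TCP pose, the force, the opening and the grip force at its end, in the units of the state.
- r.sense(): the state, without advancing time (a new reading comes with each control period).
- r.capture(name): name is "side" or "top"; returns the picture (480x640x3 uint8, blue, green, red); there is no depth.
- r.camera_params(name): a dict with "camera_matrix" (3x3 intrinsics, pixels), "extrinsics" (4x4, takes a point from world to camera coordinates). Camera axes: x right, y down, z forward; pixel columns grow to the right and rows downward; lengths in m; the calibration is good to about 2 mm. A picture is of the moment at which its call begins. camera_params takes no time and is no camera call.
- r.finish_job(): hands the job in; it is judged then, once.
The state is a dict: "time_s": time; "joints": joint angles; "joint_velocities": joint speeds; "effort": joint torques, N m; "tcp_pos": TCP position; "ee_rot": TCP orientation; "wrist_force": force on the tool from outside, world axes, zero at the start; "moment": the same for the moment, N m; "gripper_width": opening from 0.0 (shut) to 1.0 (fully open); "gripper_force": force on a finger pad.
Only numpy, scipy, OpenCV 4.12 (cv2) and the standard library are available. Lean on these libraries where they do the work, as an engineer would, in place of code of your own. Each camera call takes 0.05 s, during which the arm holds its last target. There are 200 camera calls.

## Working session

There is one attempt and no reset: what is moved stays moved. The work goes in short steps, Python scripts to look and compute and a tool call to move; the robot and the scene stay as the last step left them, time stands still between calls to the robot, and variables do not carry over. Pictures are saved under pics/ and viewed, at most 10 in all, crops included, and the job is handed in when it is done.

Besides the shell and the picture viewer there is one more tool, called after "Request:" by a JSON object that holds its "op" and its "data", one argument or row to a line. drive_tool: Moves the arm, as the interface text tells. Its arguments: {"type":"object","properties":{"steps":{"type":"array"}},"required":["steps"]}

```bash
mkdir -p pics; python3 - <<'E'
from station import r
import cv2
for n in("side","top"):
    cv2.imwrite(f"pics/{n}0.png",r.capture(n)); p=r.camera_params(n); print(n,p["camera_matrix"],p["extrinsics"])
s=r.sense();print(s["time_s"],s["tcp_pos"],s["ee_rot"],s["gripper_width"])
E
```

```text
side [[450.15926207   0.         312.28490511]
 [  0.         450.15926207 246.63238081]
 [  0.           0.           1.        ]] [[ 0.97528143 -0.22096231  0.00133778 -0.52270543]
 [-0.13629724 -0.60633077 -0.78344499  0.09717666]
 [ 0.17392296  0.76389702 -0.6214597   0.75419566]
 [ 0.          0.          0.          1.        ]]
top [[475.25757339   0.         318.21954171]
 [  0.         475.25757339 237.09957784]
 [  0.           0.           1.        ]] [[ 0.0010597  -0.99993743 -0.01113653 -0.04168725]
 [-0.98130451  0.0011035  -0.19245839  0.52214934]
 [ 0.19245864  0.01113227 -0.98124194  0.81897287]
 [ 0.          0.          0.          1.        ]]
0.1 [0.20104624 0.59125853 0.24056174] [[ 9.46710854e-01 -3.22084299e-01 -5.12640851e-04]
 [-3.22084681e-01 -9.46708934e-01 -1.91137284e-03]
 [ 1.30301508e-04  1.97463118e-03 -9.99998042e-01]] 1.0000280949503322
```

View pics/side0.png

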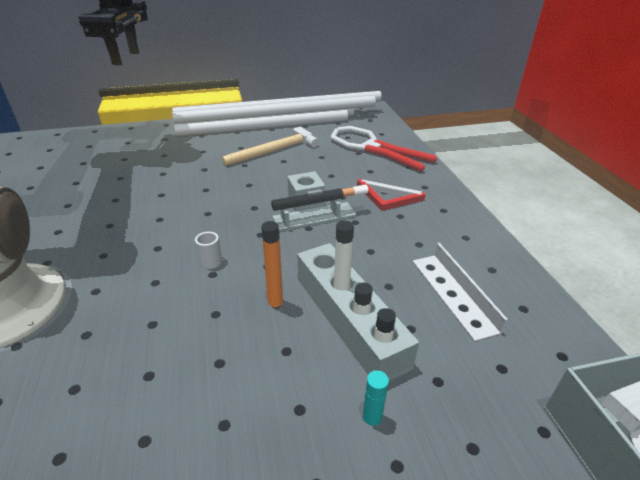

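View pics/top0.png

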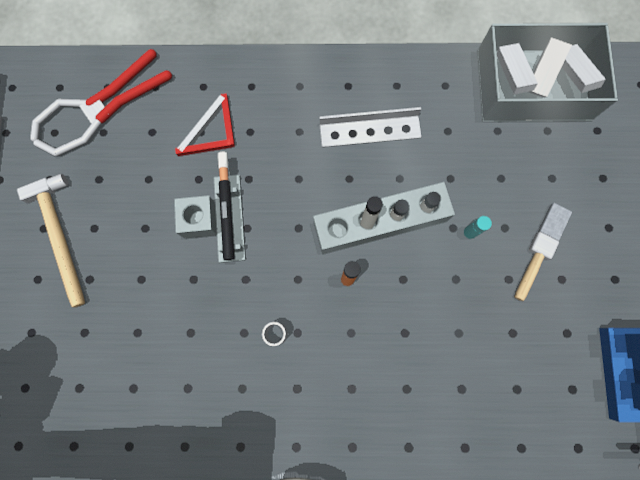

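Side view: white tube with black cap at (344,232), standing in the rack; orange tube at (272,265), outside the rack; turquoise one at (376,398); short vials at (363,297) and (386,322). Stand hole at (306,181). Top view: the same white tube's cap at (374,205), the orange tube at (351,272), stand hole at (193,213).

Of the two tall candidates, white (side 344,255) and orange (side 272,265), the white one in the rack fits: white tube, black cap, tallest in the rack. I'll confirm it in an enlarged crop and measure.

```bash
cat > h.py <<'E'
import numpy as np
from station import r
def ray(n,u,v):
    p=r.camera_params(n);E=np.array(p["extrinsics"]);K=np.array(p["camera_matrix"])
    R,t=E[:3,:3],E[:3,3]; return -R.T@t, R.T@np.linalg.solve(K,[u,v,1])
def onz(n,u,v,z):
    o,d=ray(n,u,v); return o+d*(z-o[2])/d[2]
def proj(n,X):
    p=r.camera_params(n);E=np.array(p["extrinsics"]);K=np.array(p["camera_matrix"])
    q=K@(E[:3,:3]@X+E[:3,3]); return q[:2]/q[2]
E
python3 - <<'E'
import cv2,numpy as np
from h import *
s=cv2.imread("pics/side0.png");t=cv2.imread("pics/top0.png")
a=cv2.resize(s[160:320,260:420],(480,480),interpolation=cv2.INTER_CUBIC)
b=cv2.resize(t[180:260,330:410],(400,400),interpolation=cv2.INTER_CUBIC)
c=cv2.resize(t[185:245,165:225],(400,400),interpolation=cv2.INTER_CUBIC)
o=np.zeros((580,800,3),np.uint8);o[:290,:290]=cv2.resize(s[205:263,315:373],(290,290),interpolation=cv2.INTER_CUBIC)
o[290:580,:290]=cv2.resize(s[165:205,285:325],(290,290),interpolation=cv2.INTER_CUBIC)
o[:290,300:590]=cv2.resize(t[190:248,345:403],(290,290),interpolation=cv2.INTER_CUBIC)
o[290:,300:590]=cv2.resize(t[190:240,168:218],(290,290),interpolation=cv2.INTER_CUBIC)
cv2.imwrite("pics/crop.png",o)
for n,i,x0,y0,w,h in(("side",s,330,215,30,32),("top",t,362,192,26,26)):
    m=(i.max(2)<60).astype(np.uint8); cs,_=cv2.findContours(m[y0:y0+h,x0:x0+w],0,1)
    k=max(cs,key=cv2.contourArea);print(n,np.array(cv2.boundingRect(k))+[x0,y0,0,0],cv2.fitEllipse(k)[0]+np.array([x0,y0]))
E
```

```text
side [337 229  16  13] [343.87328339 235.26632881]
top [366 202  14  13] [374.11872482 203.72391319]
```

View pics/crop.png

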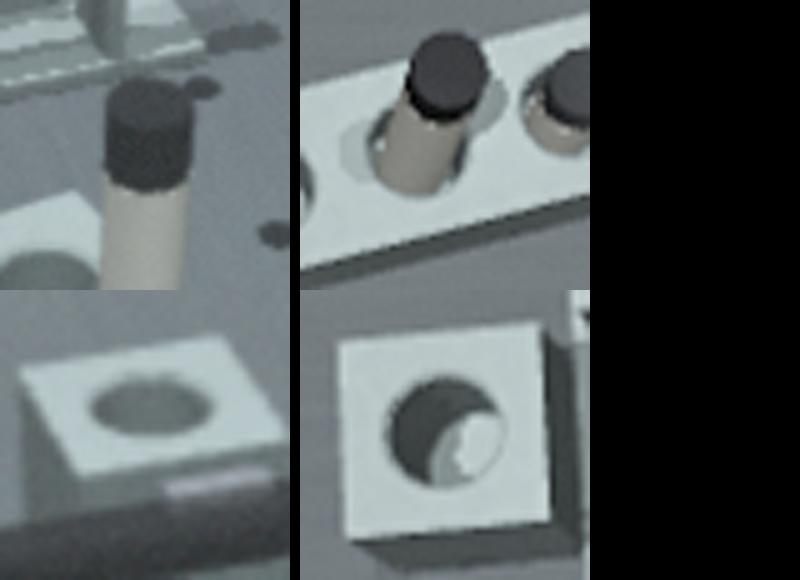

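The crop confirms a white tube with a black cap standing in the rack. Cap top centre is side (344.5,223.2), top (374.5,203.0). Stand hole centre is side (305.5,180.6), top (193.0,214.0).

```bash
python3 - <<'E'
import cv2
from h import *
print("cap",onz("side",344.5,223.2,.17),onz("top",374.4,202.8,.17))
print("hole",onz("side",305.5,180.6,.06),onz("top",193,214,.06))
for n,pts in(("top",[(338.5,228),(400,210),(432,202)]),):
    print("emptyhole",onz(n,338.5,228,.06),"short caps",onz(n,400,208,.095),onz(n,432,200.5,.095))
t=cv2.imread("pics/top0.png");hsv=cv2.cvtColor(t,cv2.COLOR_BGR2HSV)
# rack outline & block top faces
m=(t.min(2)>165).astype(np.uint8)
for k in cv2.findContours(m,0,1)[0]:
    if cv2.contourArea(k)>700:
        b=cv2.boxPoints(cv2.minAreaRect(k));c=cv2.minAreaRect(k)[0]
        print(c,onz("top",*c,.06)[:2],[onz("top",*q,.06)[:2].round(3).tolist() for q in b])
a=onz("top",374.4,202.8,.17)
for n in("side","top"):print(n,[proj(n,np.array([a[0],a[1],z])).round(1) for z in(.06,.1,.17)])
E
```

```text
cap [ 0.55408905 -0.12841242  0.17      ] [ 0.55430783 -0.13253021  0.17      ]
hole [0.56363574 0.18792779 0.06      ] [0.56366523 0.18765522 0.06      ]
emptyhole [ 0.53707155 -0.07860004  0.06      ] short caps [ 0.56519913 -0.18540577  0.095     ] [ 0.57867718 -0.24191711  0.095     ]
(541.8629760742188, 252.30137634277344) [ 0.49212981 -0.4417992 ] [[0.42, -0.382], [0.584, -0.469], [0.567, -0.504], [0.403, -0.416]]
(192.17218017578125, 213.89346313476562) [0.56386864 0.189187  ] [[0.593, 0.226], [0.599, 0.161], [0.536, 0.153], [0.53, 0.217]]
(383.6103210449219, 215.0012969970703) [ 0.56119748 -0.16096708] [[0.56, -0.033], [0.625, -0.276], [0.562, -0.289], [0.499, -0.049]]
(62.051734924316406, 239.12071228027344) [0.51706078 0.4241014 ] [[0.612, 0.522], [0.648, 0.445], [0.426, 0.331], [0.394, 0.404]]
(370.0665283203125, 130.71475219726562) [ 0.72503584 -0.13956999] [[0.738, -0.044], [0.756, -0.232], [0.712, -0.234], [0.694, -0.048]]
(67.1823501586914, 122.6294174194336) [0.7437162  0.43813574] [[0.731, 0.525], [0.836, 0.421], [0.757, 0.351], [0.655, 0.454]]
(557.119873046875, 68.32780456542969) [ 0.85215271 -0.50319176] [[0.919, -0.393], [0.92, -0.625], [0.788, -0.61], [0.786, -0.385]]
(319.5, 48.0) [ 0.89838476 -0.04391858] [[1.01, 0.602], [1.0, -0.679], [0.794, -0.653], [0.799, 0.575]]
side [array([342.2, 281.4]), array([343.3, 262.1]), array([345.4, 224.8])]
top [array([368.1, 218.7]), array([370.2, 213.4]), array([374.4, 202.8])]
```

Request:
{"op": "drive_tool", "data": {
  "steps": [0,0,0,0.028,0.028,0,1,0,0,0,0.028,0.028,0,1,0,0,0,0.028,0.028,0,1,0,0,0,0.028,0.028,0,1,0,0,0,0.028,0.028,0,1,0,0,0,0.028,0.028,0,1,0,0,0,0.028,0.028,0,1,0,0,0,0.028,0.028,0,1,0,0,0,0.028,0.028,0,1,0,0,0,0.028,0.028,0,1]
}}

```text
time_s: 0.93
tcp_pos: [0.3762, 0.2345, 0.2415]
ee_rot: [[0.947, -0.321, -0.0], [-0.321, -0.947, 0.0], [-0.0, 0.0, -1.0]]
wrist_force: [2.0, -0.5, 0.3]
gripper_width: 1.0
gripper_force: 0.0
```

Request:
{"op": "drive_tool", "data": {
  "steps": [0,0,0,0.028,0.028,0,1,0,0,0,0.028,0.028,0,1,0,0,0,0.028,0.028,0,1,0,0,0,0.028,0.028,0,1,0,0,0,0.028,0.028,0,1,0,0,0,0.028,0.028,0,1,0,0,0,0.028,0.028,0,1,0,0,0,0.028,0.028,0,1,0,0,0,0.028,0.028,0,1,0,0,0,0,0,0,1]
}}

```text
time_s: 1.77
tcp_pos: [0.5354, -0.0883, 0.2405]
ee_rot: [[0.945, -0.328, -0.001], [-0.328, -0.945, -0.001], [-0.0, 0.002, -1.0]]
wrist_force: [-0.3, 0.9, 0.1]
gripper_width: 1.0
gripper_force: 0.0
```

Request:
{"op": "drive_tool", "data": {
  "steps": [0,0,0,0.016,0.017,0,1,0,0,0,0.016,0.017,0,1,0,0,0,0,0,0,1,0,0,0,0,0,0,1]
}}

```text
time_s: 2.1
tcp_pos: [0.5527, -0.1263, 0.2406]
ee_rot: [[0.946, -0.324, -0.002], [-0.324, -0.946, 0.0], [-0.002, 0.0, -1.0]]
wrist_force: [0.2, -0.6, -0.1]
gripper_width: 1.0
gripper_force: 0.0
```

```bash
python3 - <<'E'
from h import *
import cv2
s=r.sense();print(s["tcp_pos"],s["ee_rot"])
a=cv2.resize(r.capture("side")[130:355,240:440],(533,600)) 
cv2.imwrite("pics/above.png",a)
E
```

```text
[ 0.55266193 -0.12632215  0.24064894] [[ 9.46108472e-01 -3.23845248e-01 -1.73596819e-03]
 [-3.23845242e-01 -9.46110022e-01  2.92779318e-04]
 [-1.73723209e-03  2.85184043e-04 -9.99998450e-01]]
```

View pics/above.png

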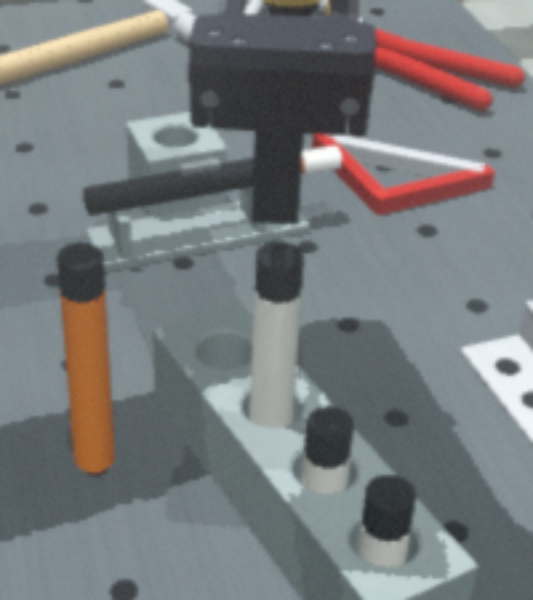

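The picture shows the gripper above the long vial: finger tip at crop (277,215), cap at (278,250), orange tube well to the left at (82,270). I'll correct the few mm left over and go down.

Request:
{"op": "drive_tool", "data": {
  "steps": [0,0,0,0.003,0.004,0,1,0,0,0,0,0,0.02,1,0,0,0,0,0,0.02,1,0,0,0,0,0,0.02,1,0,0,0,0,0,0.02,1,0,0,0,0,0,0.02,1,0,0,0,0,0,0.008,1,0,0,0,0,0,0,1,0,0,0,0,0,0,1]
}}

```text
time_s: 2.9
tcp_pos: [0.5548, -0.1302, 0.1341]
ee_rot: [[0.947, -0.321, 0.0], [-0.321, -0.947, -0.0], [0.001, 0.0, -1.0]]
wrist_force: [-0.0, 0.0, 0.5]
gripper_width: 1.0
gripper_force: 0.0
```

Request:
{"op": "drive_tool", "data": {
  "steps": [0,0,0,0,0,0,0,0,0,0,0,0,0,0,0,0,0,0,0,0,0,0,0,0,0,0,0,0,0,0,0,0,0,0,0,0,0,0,0,0,0,0,0,0,0,0,0,0,0,0,0,0,0,0,0,0,0,0,0,0,0,0,0,0,0,0,0,0,0,0]
}}

```text
time_s: 3.73
tcp_pos: [0.5545, -0.1305, 0.1335]
ee_rot: [[0.947, -0.322, -0.0], [-0.322, -0.947, -0.0], [-0.0, 0.0, -1.0]]
wrist_force: [-0.3, -0.4, -0.7]
gripper_width: 0.324
gripper_force: 0.0
```

Request:
{"op": "drive_tool", "data": {
  "steps": [0,0,0,0,0,0,0,0,0,0,0,0,0,0,0,0,0,0,0,0,0,0,0,0,0,0,0,0,0,0,0,0,0,0,0,0,0,0,0,0,0,0]
}}

```text
time_s: 4.23
tcp_pos: [0.5544, -0.1305, 0.1335]
ee_rot: [[0.947, -0.322, -0.0], [-0.322, -0.947, 0.0], [-0.0, 0.0, -1.0]]
wrist_force: [0.6, -0.2, -0.7]
gripper_width: 0.295
gripper_force: 30.0
```

Request:
{"op": "drive_tool", "data": {
  "steps": [0,0,0,0,0,-0.01,0,0,0,0,0,0,-0.015,0,0,0,0,0,0,-0.02,0,0,0,0,0,0,-0.02,0,0,0,0,0,0,-0.02,0,0,0,0,0,0,-0.02,0,0,0,0,0,0,-0.015,0,0,0,0,0,0,0,0,0,0,0,0,0,0,0]
}}

```text
time_s: 4.98
tcp_pos: [0.5546, -0.1304, 0.2545]
ee_rot: [[0.947, -0.322, 0.002], [-0.322, -0.947, 0.0], [0.002, -0.001, -1.0]]
wrist_force: [-0.5, 0.2, -1.4]
gripper_width: 0.288
gripper_force: 30.0
```

```bash
python3 - <<'E'
from h import *
import cv2
s=r.sense();print(s["tcp_pos"],s["gripper_width"],s["gripper_force"])
R=np.array(s["ee_rot"]);print(R.T@(np.array([.5637,.1878,s["tcp_pos"][2]])-s["tcp_pos"]))
cv2.imwrite("pics/lift.png",cv2.resize(r.capture("side")[80:305,240:440],(533,600)))
E
```

```text
[ 0.55461575 -0.13037012  0.25451302] 0.28815884415851767 29.993532558437437
[-9.38811414e-02 -3.04139849e-01  1.74988458e-04]
```

View pics/lift.png

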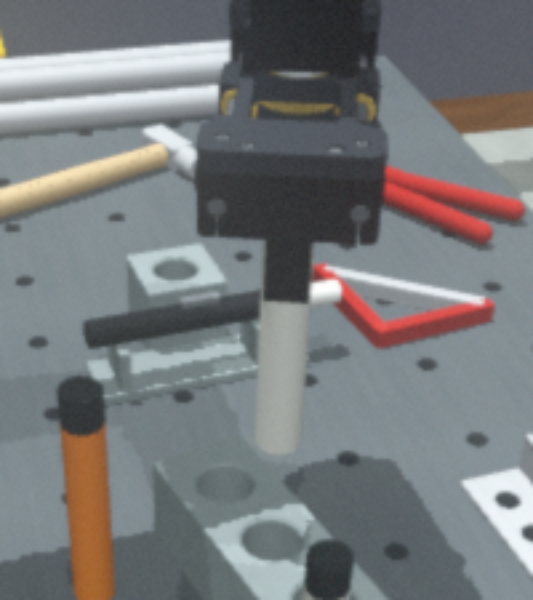

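The long vial hangs upright in the fingers, underside at crop (278,445) and clear of the rack hole at (275,540). The path to the stand hole at (176,270) is free.

Request:
{"op": "drive_tool", "data": {
  "steps": [0,0,0,-0.004,-0.012,0,0,0,0,0,-0.007,-0.022,0,0,0,0,0,-0.01,-0.032,0,0,0,0,0,-0.01,-0.032,0,0,0,0,0,-0.01,-0.032,0,0,0,0,0,-0.01,-0.032,0,0,0,0,0,-0.01,-0.032,0,0,0,0,0,-0.01,-0.032,0,0,0,0,0,-0.007,-0.022,0,0,0,0,0,-0.007,-0.022,0,0]
}}

```text
time_s: 5.87
tcp_pos: [0.5598, 0.1547, 0.2519]
ee_rot: [[0.947, -0.321, -0.003], [-0.321, -0.947, -0.001], [-0.002, 0.002, -1.0]]
wrist_force: [1.1, -0.8, -0.1]
gripper_width: 0.292
gripper_force: 30.0
```

Request:
{"op": "drive_tool", "data": {
  "steps": [0,0,0,-0.006,-0.02,0,0,0,0,0,-0.003,-0.014,0,0,0,0,0,0,0,0,0,0,0,0,0,0,0,0,0,0,0,0,0,0,0,0,0,0,0,0,0,0]
}}

```text
time_s: 6.37
tcp_pos: [0.5632, 0.1867, 0.2533]
ee_rot: [[0.946, -0.323, -0.001], [-0.323, -0.946, -0.0], [-0.0, 0.001, -1.0]]
wrist_force: [0.7, -0.1, -1.5]
gripper_width: 0.292
gripper_force: 30.0
```

```bash
python3 - <<'E'
from h import *
import cv2
s=r.sense();p=s["tcp_pos"];print(p,s["gripper_width"],s["gripper_force"])
R=np.array(s["ee_rot"]);print(R.T@(np.array([.5637,.1878,p[2]])-p))
a=r.capture("side");
b=r.capture("top")
o=np.hstack([cv2.resize(a[80:230,235:385],(400,400)),cv2.resize(b[140:290,120:270],(400,400))])
cv2.imwrite("pics/over.png",o)
# expected axis of vial underside (underside = tcp-0.1235)
for n in("side","top"):print(n,proj(n,np.array([p[0],p[1],p[2]-.1235])),proj(n,np.array([.5637,.1878,.06])))
E
```

```text
[0.56319776 0.18668405 0.25333097] 0.2917505950798702 29.993551424704492
[ 1.14936437e-04 -1.21835094e-03 -8.23048608e-07]
side [305.14124501 150.84884832] [305.54208858 180.62632453]
top [182.40075586 204.33114499] [192.9221926  213.98168116]
```

View pics/over.png

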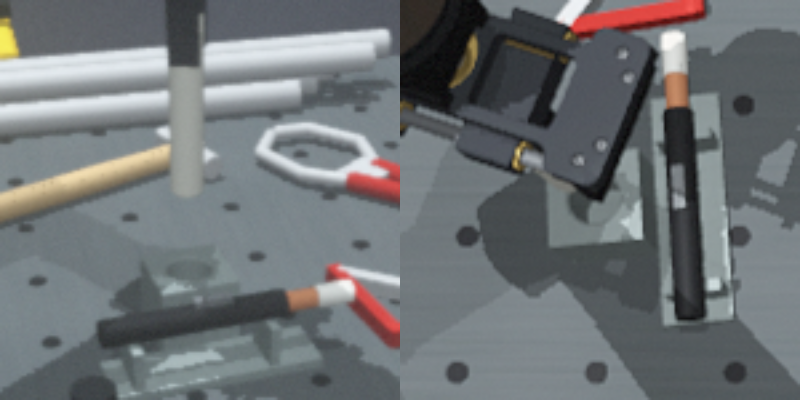

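The vial's underside is at side pixel (305,151), exactly where predicted, straight above the hole at (305.5,180.6). Lowering it.

Request:
{"op": "drive_tool", "data": {
  "steps": [0,0,0,0,-0.001,0.01,0,0,0,0,0,0,0.02,0,0,0,0,0,0,0.02,0,0,0,0,0,0,0.01,0,0,0,0,0,0,0.01,0,0,0,0,0,0,0.01,0,0,0,0,0,0,0.01,0,0,0,0,0,0,0.01,0,0,0,0,0,0,0.008,0,0,0,0,0,0,0,0]
}}

```text
time_s: 7.3
tcp_pos: [0.5627, 0.1881, 0.1435]
ee_rot: [[0.947, -0.322, -0.003], [-0.322, -0.947, -0.002], [-0.003, 0.003, -1.0]]
wrist_force: [-1.3, -0.1, -0.5]
gripper_width: 0.294
gripper_force: 30.0
```

Request:
{"op": "drive_tool", "data": {
  "steps": [0,0,0,0,0,0.003,0,0,0,0,0,0,0.003,0,0,0,0,0,0,0.003,0,0,0,0,0,0,0,0,0,0,0,0,0,0,0]
}}

```text
time_s: 7.72
tcp_pos: [0.5638, 0.1886, 0.1366]
ee_rot: [[0.947, -0.322, 0.0], [-0.322, -0.947, 0.0], [0.0, -0.0, -1.0]]
wrist_force: [0.1, -0.6, -1.6]
gripper_width: 0.295
gripper_force: 30.0
```

Underside should be about 3 mm above the floor, with no contact yet.

Request:
{"op": "drive_tool", "data": {
  "steps": [0,0,0,0,0,0.001,0,0,0,0,0,0,0.001,0,0,0,0,0,0,0,0,0,0,0,0,0,0,0]
}}

```text
time_s: 8.05
tcp_pos: [0.5637, 0.1885, 0.1346]
ee_rot: [[0.947, -0.322, 0.0], [-0.322, -0.947, 0.0], [0.0, -0.0, -1.0]]
wrist_force: [0.3, 0.4, -1.0]
gripper_width: 0.291
gripper_force: 30.0
```

Request:
{"op": "drive_tool", "data": {
  "steps": [0,0,0,0,0,0.001,0,0,0,0,0,0,0,0,0,0,0,0,0,0,0]
}}

```text
time_s: 8.3
tcp_pos: [0.5637, 0.1885, 0.1335]
ee_rot: [[0.947, -0.322, 0.0], [-0.322, -0.947, -0.0], [0.0, 0.0, -1.0]]
wrist_force: [0.4, -0.5, -0.9]
gripper_width: 0.294
gripper_force: 30.0
```

Request:
{"op": "drive_tool", "data": {
  "steps": [0,0,0,0,0,0.001,0,0,0,0,0,0,0,0,0,0,0,0,0,0,0]
}}

```text
time_s: 8.55
tcp_pos: [0.5639, 0.1885, 0.1334]
ee_rot: [[0.947, -0.322, 0.001], [-0.322, -0.947, 0.0], [0.001, -0.0, -1.0]]
wrist_force: [-2.2, -0.7, 4.6]
gripper_width: 0.289
gripper_force: 30.0
```

The wrist force has risen to 4.6 N upwards, so the vial is on the floor. Opening, then rising.

Request:
{"op": "drive_tool", "data": {
  "steps": [0,0,0,0,0,0,0.5,0,0,0,0,0,0,0.7,0,0,0,0,0,0,0.8,0,0,0,0,0,0,1,0,0,0,0,0,0,1,0,0,0,0,0,0,1,0,0,0,0,0,0,1,0,0,0,0,0,0,1,0,0,0,0,0,0,1,0,0,0,0,0,0,1]
}}

```text
time_s: 9.38
tcp_pos: [0.5637, 0.1885, 0.1325]
ee_rot: [[0.947, -0.322, 0.0], [-0.322, -0.947, 0.0], [0.0, -0.0, -1.0]]
wrist_force: [-0.4, -0.4, 0.9]
gripper_width: 0.952
gripper_force: 0.0
```

Request:
{"op": "drive_tool", "data": {
  "steps": [0,0,0,0,0,-0.01,1,0,0,0,0,0,-0.02,1,0,0,0,0,0,-0.02,1,0,0,0,0,0,-0.03,1,0,0,0,0,0,-0.03,1,0,0,0,0,0,-0.02,1,0,0,0,0,0,0,1,0,0,0,0,0,0,1,0,0,0,0,0,0,1]
}}

```text
time_s: 10.13
tcp_pos: [0.5631, 0.1884, 0.2623]
ee_rot: [[0.947, -0.322, -0.001], [-0.322, -0.947, 0.0], [-0.001, 0.0, -1.0]]
wrist_force: [-0.3, 0.6, -0.5]
gripper_width: 0.998
gripper_force: 0.0
```

```bash
python3 - <<'E'
from h import *
import cv2
s=r.sense();print(s["tcp_pos"],s["gripper_width"],s["time_s"])
cv2.imwrite("pics/end.png",cv2.resize(r.capture("side")[80:380,235:435],(400,600)))
for z in(.06,.17):print(proj("side",np.array([.5637,.1878,z])))
E
```

```text
[0.56313033 0.18836908 0.26225774] 0.9982510432072079 10.1333
[305.54208858 180.62632453]
[305.09863038 131.96998656]
```

View pics/end.png

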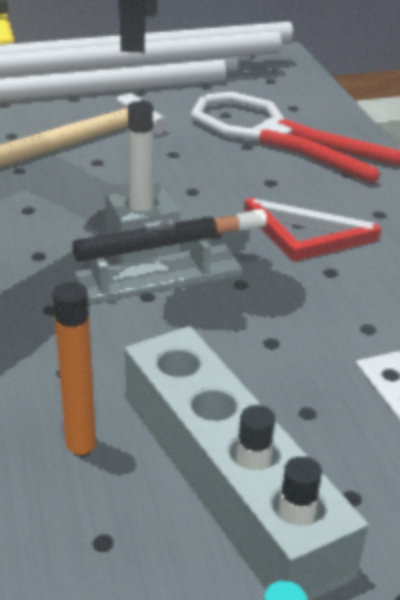

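The long vial stands upright in the stand hole, cap top at crop (140,104), which is the predicted (305,132) in the full picture. Both short vials are still in the rack at (257,435) and (300,485), and the gripper is clear.

```bash
python3 -c "
from station import r
print(r.finish_job())"
```

```text
the job is handed in; nothing more can be done
None
```

I moved the long vial from the rack into the torch stand's hole, lowered it to the floor before letting go, left both short vials in the rack, and handed the job in after about 10 s of robot time; the hand-in gave no verdict.

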